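# Switch the tube test deck to the socket adapter and hold the test key

## Task

On the test deck, push the upright tab with a fingertip to swing the selector arm round until it points at the middle of the squat black socket adapter, then press the round test key on the meter box fully down and finish still holding it down with the fingers. Do not pinch the tab, do not press the key before the arm is set, and leave the adapter, the chrome shield and all the tubes standing where they are.

Things in the scene. Friction and masses are not known exactly. Their poses are not given: they have to be found in the camera images.
- pivot (a point): Pivot of the selector arm: centre of the top face of the test deck, a fixed grey metal chassis 280 x 280 mm and 50 mm high. The point lies on the top face (z = 50 mm); x and y run along the deck's edges. Four round stations lie on the deck, 140 mm from the pivot, at -2.1, -0.7, 0.7 and 2.1 rad from the deck's x axis (counter-clockwise from above), and one thing stands on each. The hub in the middle is 32 mm across and rises 26 mm above the deck.
- selector (a joint): Angle of the selector arm about the upright pivot, rad: 0 when the arm points along the deck's x axis, growing counter-clockwise seen from above, stops at -2.5 and 2.5. It turns with light friction (about 0.12 N m, some 2 N at the tab), has no spring and no clicks, and stays where it is left.
- tab_mid (a point): Centre of the upright black push tab on the selector arm, 65 mm out from the pivot and 37 mm above the deck. Its x axis points outward along the arm, z up. The tab is 30 mm long along the arm (50 to 80 mm from the pivot), 10 mm thick and stands from 16 to 58 mm above the deck, its broad faces looking sideways (along y). Below it the flat steel arm, 14 mm wide, lies 10 to 16 mm above the deck, and its needle ends 104 mm from the pivot.
- tab_left: The left half (+y side of the arm) of the push tab, 5 mm thick; origin at the middle of its lower edge. Push here to turn the arm clockwise.
- tab_right: The right half (-y side of the arm) of the push tab, 5 mm thick; origin at the middle of its lower edge. Push here to turn the arm counter-clockwise.
- adapter_top (a point): Centre of the top of the squat black plastic socket adapter, 44 mm across and 28 mm high, standing loose on one of the four stations (which one varies); by far the lowest of the four things there. 40 to 85 g.
- adapter: The same adapter; origin at the centre of its underside.
- shield: Chrome tube shield, a plain metal can 29 mm across and 51 mm high, loose on a station. Origin at the centre of its underside. Leave alone.
- small_tube: Small glass tube, 25 mm across and 58 mm high, loose on a station. Origin at the centre of its underside. Leave alone.
- fat_tube: Fat glass tube with a black base, 39 mm across and 60 mm high, loose on a station. Origin at the centre of its underside. Leave alone.
- big_tube: Large glass transmitting tube on a white ceramic base, 74 mm across and 158 mm high, standing loose on the counter on the other side of the deck from the meter box. Origin at the centre of its underside. Leave alone.
- test_key_top (a point): Centre of the top of the test key: a round black push button 34 mm across near one end of the grey meter box (160 x 110 mm, 50 mm high, a paper meter dial on its top), which is fixed on the counter to the left or the right of the deck. The point moves with the key.
- test_key (a joint): How far the test key is pressed straight down, m: 0 up, 0.006 fully down. It is sprung: fully down takes about 5 N, and it comes up when let go.
Things that resemble listed ones, but are neither listed nor needed, are in the scene too. What is shaped like the adapter but green is not meant.

How it is judged:
By the outcome, as a careful person would: the job done as asked, in the order asked, and still so for the second after the job is handed in, while the arm keeps its last pose, push and grip.
It also fails if it takes over 61 s, if anything falls off the work surface, if the arm or the gripper's body presses on something with over 40 N, if the wrist force passes 120 N, or if a joint passes its speed limit or range.

## Robot

A 7-joint arm with a two-finger parallel gripper is mounted at the origin on the work surface. World frame = base frame: x ahead of the robot, y to its left, z up, the work surface at z = 0. Lengths are in m, angles in rad, forces in N, time in s.
With the tool pointing down it reaches from about 0.425 to 0.95 m from the base axis. Payload 4.7 kg.
Tool frame: the origin (TCP) lies between the finger pads; the fingertips stand env.tcp_to_tips ahead of it and the grasp point (between the pads) lies 2 mm behind it (env.tcp_to_tips is the distance from the TCP to the fingertips, in m); z points along the fingers, y is the line along which they close (so a half turn about z gives the same grasp; the last joint's range is limited). The gripper opens to 85 mm and grips with 20 to 120 N. Pads are 22 mm wide; open, the fingers measure 114 mm over their backs; the gripper's body (76 mm by 85 mm) begins 54 mm behind the grasp point. The pads swing forward as they close: fully open they stand 13 mm farther back than shut.
Start: joints at [1.321, 0.469, -0.049, 1.532, 0.024, 1.141, -0.082], TCP at [0.148, -0.659, 0.248] pointing down, gripper open.
Joint ranges: [-2.59, 2.59], [-0.33, 1.99], [-1.39, 1.29], [0.1, 2.45], [-1.04, 4.18], [0.21, 1.99], [-2.66, 2.66]. Speed limits (rad/s): [2.57, 2.57, 3.14, 3.14, 3.14, 3.14, 3.14].

## Interface

Orientations are given as a unit quaternion [x, y, z, w].
In Python, from cell import env, viewer gives the robot as it stands.
- The arm moves only by the shell command python3 -m jog 'ROWS'. ROWS is JSON, a list of rows, each a list of 3 entries, a list of its own where there are three numbers: the shift along the world's x, y, z in cm, then the turn about the world's z in degrees, then the finger opening in cm, from 0 to 8.54. A call has 1 to 8 rows; each row is the pose to reach, as a shift and turn from the pose commanded when the call began; what a row does not reach only later rows make up. A row lasts 1/10 s, in which the tool goes at most 50 mm and 8.59 degrees, less where a joint would pass 70% of its speed; a pose out of reach is approached as far as the arm can. A call with a gripper value outside its range is refused whole. The fingers move at their own pace and stop on an object; the grip force is fixed at half the most. Time passes only in rows, so rows that repeat a pose let the fingers close. It gives the time, the measured TCP pose, the force, the opening and the grip force at its end, in the units of the state.
- env.read_state(): the state, without advancing time (a new reading comes with each control period).
- viewer.snapshot(name): name is "side" or "top"; returns a dict with "img" (400x640x3 uint8, red, green, blue), "range_z" (400x640 float32, m along the optical axis (not along the pixel's ray), 0 where there is no reading), "K" (3x3 intrinsics, pixels), "position" and "attitude" of the camera in the world. Camera axes: x right, y down, z forward; pixel columns grow to the right and rows downward; lengths in m; the calibration is good to about 2 mm. A picture is of the moment at which its call begins.
- env.close_job(): hands the job in; it is judged then, once.
The state is a dict: "time": time; "qpos": joint angles; "dq": joint speeds; "effort": joint torques, N m; "eef_pos": TCP position; "tool_rot": TCP orientation; "force": force on the tool from outside, world axes, zero at the start; "torque": the same for the moment, N m; "gripper_width": opening from 0.0 (shut) to 1.0 (fully open); "grasp_force": force on a finger pad.
Only numpy, scipy, OpenCV 4.12 (cv2) and the standard library are available. Lean on these libraries where they do the work, as an engineer would, in place of code of your own. Each camera call takes 0.05 s, during which the arm holds its last target. There are 200 camera calls.

## Working session

There is one attempt and no reset: what is moved stays moved. The work goes in short steps, Python scripts to look and compute and a shell command to move; the robot and the scene stay as the last step left them, time stands still between calls to the robot, and variables do not carry over. Pictures are saved under pics/ and viewed, at most 10 in all, crops included, and the job is handed in when it is done.

```bash
mkdir -p pics; ls; python3 - <<'E'
from cell import env, viewer
import cv2,numpy as np
for n in("top","side"):
    s=viewer.snapshot(n); cv2.imwrite(f"pics/{n}0.png",s["img"][:,:,::-1]); np.savez(f"{n}0.npz",**s)
    print(n,s["K"].tolist(),s["position"],s["attitude"])
print(env.read_state(),env.tcp_to_tips)
E
```

```text
pics
top [[464.94065529835075, 0.0, 317.10450586364647], [0.0, 464.94065529835075, 199.60692303162895], [0.0, 0.0, 1.0]] [0.32315561 0.01288895 1.30663187] [-0.7016114   0.70560075 -0.07674733  0.06307824]
side [[435.09572172602736, 0.0, 311.24382509029664], [0.0, 435.09572172602736, 196.48576781515308], [0.0, 0.0, 1.0]] [0.17977607 0.58137402 0.63425706] [-0.25472351  0.85564702 -0.42996498  0.1345891 ]
{'time': 0.1, 'qpos': array([ 1.3210674 ,  0.46933869, -0.04861872,  1.53357525,  0.02414664,
        1.14105924, -0.08227338]), 'dq': array([ 3.11669851e-04, -1.61036372e-03,  3.31041114e-04, -2.81964199e-03,
       -1.96835244e-03, -7.37872791e-04,  2.44417770e-05]), 'effort': array([ 1.49944542e-03, -5.11514604e+01, -4.71664360e-02, -2.38390088e+01,
        1.06931815e-02,  4.32092478e-03, -1.76000543e-05]), 'eef_pos': array([ 0.14775372, -0.65810499,  0.24738102]), 'tool_rot': array([ 9.93904805e-01,  1.10238084e-01, -1.46874872e-04, -8.84471999e-04]), 'force': array([-0.97928233, -0.1652519 , -0.4458597 ]), 'torque': array([0.03118502, 0.01759532, 0.00497637]), 'grasp_force': 0.0, 'gripper_width': 1.0025826487593466} 0.017
```

View pics/top0.png

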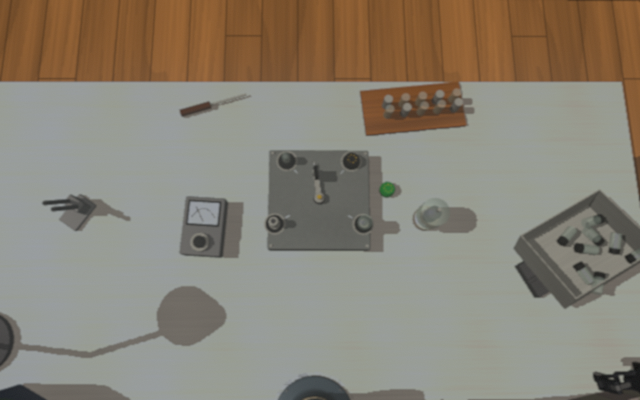

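View pics/side0.png

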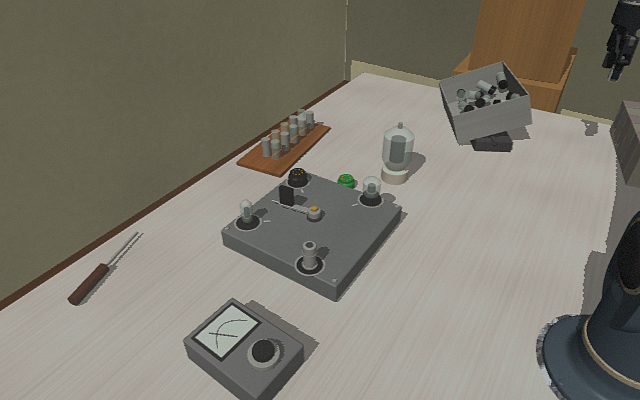

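Top view: the deck is around (319,200), the hub at (320,198) and the tab at (316,173). The meter box is on the left with its key at (200,241), and the big tube is at (432,214). Adapter candidates:
- Black squat thing at top (351,160) / side (297,177).
- Green lookalike at top (388,189) / side (346,181), standing on the counter. This one is excluded.
- Dark fat-tube base at top (363,224) / side (371,195), which has glass above it.
- Small tube at top (287,160) and shield at (275,223).

I choose (351,160) and will check it in a close crop.

```bash
cat > h.py <<'E'
import numpy as np,cv2
from scipy.spatial.transform import Rotation as R
def ray(s,px,z):
    d=R.from_quat(s["attitude"]).apply(np.linalg.inv(s["K"])@[px[0],px[1],1.]); p=s["position"]
    return p+d*(z-p[2])/d[2]
def cloud(s):
    v,u=np.mgrid[:400,:640]; Z=s["range_z"]; K=s["K"]
    P=np.stack([(u-K[0,2])/K[0,0]*Z,(v-K[1,2])/K[1,1]*Z,Z],-1)
    return (P.reshape(-1,3)@R.from_quat(s["attitude"]).as_matrix().T+s["position"]).reshape(400,640,3)
E
python3 - <<'E'
from h import *
t=dict(np.load("top0.npz")); s=dict(np.load("side0.npz"))
a=cv2.resize(t["img"][140:265,170:400],None,fx=3.4,fy=3.4,interpolation=cv2.INTER_CUBIC)[:,:,::-1]
cv2.imwrite("pics/crop_t.png",a)
cv2.imwrite("pics/crop_s.png",cv2.resize(s["img"][160:300,215:415],None,fx=4,fy=4,interpolation=cv2.INTER_CUBIC)[:,:,::-1])
for n,S in(("top",t),("side",s)):
    C=cloud(S); ok=S["range_z"]>0
    X,Y,Z=C[...,0],C[...,1],C[...,2]
    m=ok&(abs(Z-.05)<.006)&(X>.25)&(X<.7)
    nn,l,st,c=cv2.connectedComponentsWithStats(m.astype(np.uint8))
    for i in range(1,nn):
        if st[i,4]>400:
            pts=C[l==i][:,:2].astype(np.float32); r=cv2.minAreaRect(pts); print(n,"z50 blob",st[i,4],c[i].round(),r,C[l==i][:,2].mean())
    # things above deck
    m=ok&(Z>.06)&(Z<.25)&(X>.25)&(X<.75)&(abs(Y)<.45)
    nn,l,st,c=cv2.connectedComponentsWithStats(m.astype(np.uint8))
    for i in range(1,nn):
        if st[i,4]>15:
            p=C[l==i]; print(n,st[i,4],c[i].round(),"mean",p.mean(0).round(4),"zmax",p[:,2].max().round(4),p.min(0).round(3),p.max(0).round(3))
E
```

```text
top z50 blob 8592 [318. 204.] ((0.5696407556533813, -0.01637379825115204), (0.2981276512145996, 0.2612577974796295), 89.72652435302734) 0.05029061152114136
top z50 blob 2017 [203. 224.] ((0.5050850510597229, 0.2990885376930237), (0.11090081185102463, 0.16054530441761017), 85.84730529785156) 0.050647012600442166
top z50 blob 437 [568. 261.] ((0.4073222577571869, -0.6964867115020752), (0.050722409039735794, 0.11493385583162308), 25.988069534301758) 0.05027971171444775
top 92 [286. 157.] mean [0.6828 0.0712 0.0958] zmax 0.1102 [0.674 0.059 0.061] [0.697 0.083 0.11 ]
top 201 [352. 160.] mean [ 0.682  -0.1079  0.075 ] zmax 0.0847 [ 0.664 -0.129  0.06 ] [ 0.705 -0.087  0.085]
top 229 [317. 185.] mean [ 0.6094 -0.0132  0.0774] zmax 0.1127 [ 0.566 -0.031  0.06 ] [ 0.682 -0.001  0.113]
top 795 [433. 213.] mean [ 0.5233 -0.3104  0.1267] zmax 0.164 [ 0.491 -0.353  0.06 ] [ 0.564 -0.281  0.164]
top 193 [365. 222.] mean [ 0.5048 -0.1358  0.1017] zmax 0.1128 [ 0.488 -0.156  0.061] [ 0.527 -0.119  0.113]
top 92 [274. 222.] mean [0.5075 0.103  0.0961] zmax 0.1075 [0.496 0.091 0.064] [0.522 0.116 0.1
[... 460 characters left out ...]
955  0.1081] zmax 0.1582 [ 0.488 -0.34   0.06 ] [ 0.562 -0.277  0.158]
side 228 [297. 175.] mean [ 0.6774 -0.1013  0.0726] zmax 0.0799 [ 0.66  -0.127  0.061] [ 0.701 -0.085  0.08 ]
side 395 [371. 188.] mean [ 0.4997 -0.1261  0.0892] zmax 0.1108 [ 0.485 -0.15   0.06 ] [ 0.523 -0.114  0.111]
side 534 [295. 202.] mean [ 0.6184 -0.0075  0.0783] zmax 0.1093 [ 0.561 -0.028  0.06 ] [0.676 0.002 0.109]
side 243 [246. 211.] mean [0.6786 0.0783 0.087 ] zmax 0.1098 [0.671 0.065 0.06 ] [0.695 0.087 0.11 ]
side 314 [309. 253.] mean [0.5029 0.1103 0.0858] zmax 0.1026 [0.493 0.093 0.06 ] [0.518 0.119 0.103]
side 744 [263. 353.] mean [0.454  0.3068 0.0667] zmax 0.0741 [0.432 0.279 0.06 ] [0.481 0.329 0.074]
```

View pics/crop_t.png

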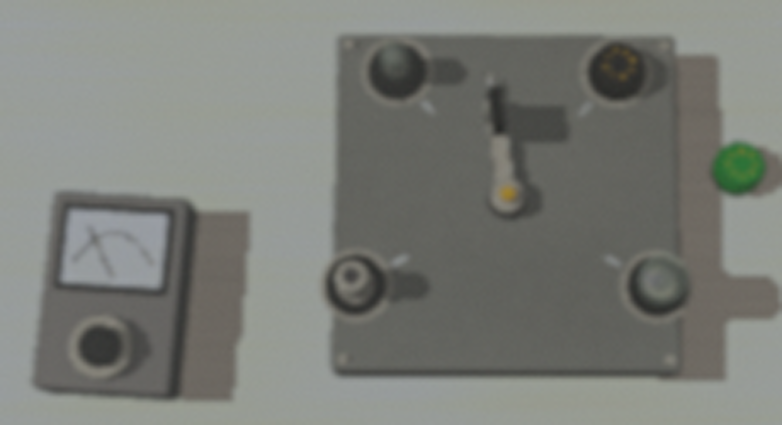

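View pics/crop_s.png

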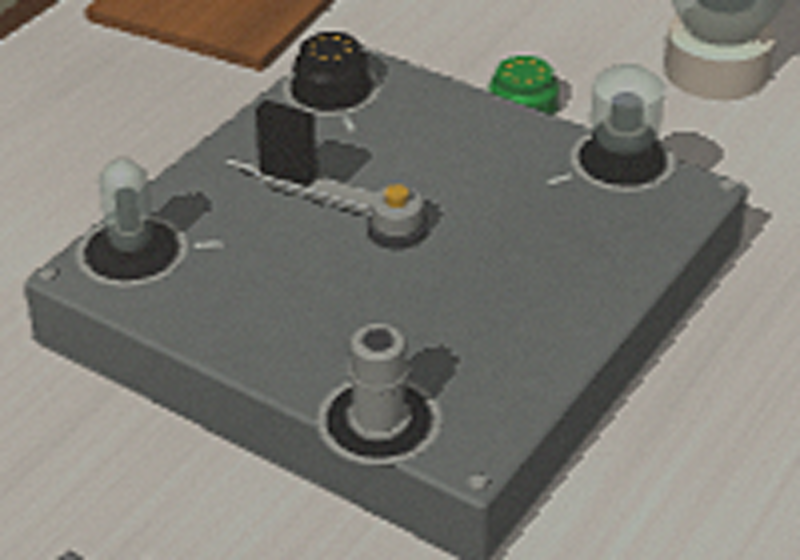

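The crop confirms it: the squat black adapter with brass dots is at top (351,160), on the -0.7 station. The arm points almost straight along +x, so it has to be pushed clockwise on the tab's left (+y) face.

```bash
cat > meas.py <<'E'
from h import *
from cell import env,viewer
def measure(S,pr=True):
    o={}
    C=cloud(S);Z=C[...,2];hsv=cv2.cvtColor(S["img"],cv2.COLOR_RGB2HSV)
    X,Y=C[...,0],C[...,1]
    def cen(m,z,n):
        k,l,st,c=cv2.connectedComponentsWithStats(m.astype(np.uint8))
        if k<2: print(n,"none");return
        i=1+np.argmax(st[1:,4]); (cx,cy),r=cv2.minEnclosingCircle(np.argwhere(l==i)[:,::-1].astype(np.float32))
        p=ray(S,c[i],z); q=ray(S,(cx,cy),z); o[n]=p; print(n,"px",c[i].round(1),st[i,4],"cen",p.round(4),"circ",q.round(4))
    near=lambda x,y,r:np.hypot(X-x,Y-y)<r
    cen(near(.577,-.017,.03)&(hsv[...,0]>10)&(hsv[...,0]<30)&(hsv[...,1]>110),.078,"knob")
    cen(near(.683,-.107,.04)&(Z>.071),.078,"adapter")
    cen(near(.46,.304,.04)&(Z>.066)&(hsv[...,2]<90),.070,"key")
    m=near(.577,-.017,.1)&(Z>.09)&(hsv[...,2]<90)
    m&=~near(.577,-.017,.035)
    cen(m,.1,"tab")
    if m.any():
        p=C[m][:,:2]; print("tab depth mean",p.mean(0).round(4),"z",Z[m].max().round(4))
    return o
E
python3 - <<'E'
from meas import *
for n in("top","side"):
    S=dict(np.load(n+"0.npz")); print(n); o=measure(S)
    C=cloud(S); m=(np.hypot(C[...,0]-.459,C[...,1]-.303)<.03)&(C[...,2]>.055); 
    print(np.histogram(C[m][:,2],bins=np.arange(.055,.085,.003)))
    if n=="top": print(ray(S,(269.5,151.5),.05),ray(S,(368.5,150.5),.05),ray(S,(268.5,249),.05),ray(S,(370,249),.05))
E
```

```text
top
knob px [319.  196.5] 12 cen [ 0.5782 -0.0171  0.078 ] circ [ 0.5782 -0.0171  0.078 ]
adapter px [351.8 158.6] 148 cen [ 0.6843 -0.1083  0.078 ] circ [ 0.6836 -0.1072  0.078 ]
key px [198.9 241.4] 121 cen [0.4595 0.3024 0.07  ] circ [0.4605 0.3022 0.07  ]
tab px [316.  171.1] 52 cen [ 0.6432 -0.0092  0.1   ] circ [ 0.6435 -0.0104  0.1   ]
tab depth mean [ 0.6415 -0.0091] z 0.1127
(array([16, 46, 59, 29, 31, 54, 40,  4,  0,  0]), array([0.055, 0.058, 0.061, 0.064, 0.067, 0.07 , 0.073, 0.076, 0.079,
       0.082, 0.085]))
[0.71370909 0.12027431 0.05      ] [ 0.71616876 -0.15866421  0.05      ] [0.44008422 0.1195181  0.05      ] [ 0.43849508 -0.15458503  0.05      ]
side
knob px [313.7 208.5] 27 cen [ 0.573  -0.0112  0.078 ] circ [ 0.5735 -0.011   0.078 ]
adapter px [297.3 172.9] 138 cen [ 0.6789 -0.1029  0.078 ] circ [ 0.6773 -0.1008  0.078 ]
key px [262.9 349.7] 376 cen [0.4563 0.3046 0.07  ] circ [0.4559 0.3051 0.07  ]
tab px [286.  190.7] 136 cen [ 0.64   -0.0071  0.1   ] circ [ 0.6394 -0.0063  0.1   ]
tab depth mean [ 0.6388 -0.0055] z 0.1093
(array([ 43, 132, 247,  37,  50, 292,  28,   0,   0,   0]), array([0.055, 0.058, 0.061, 0.064, 0.067, 0.07 , 0.073, 0.076, 0.079,
       0.082, 0.085]))
```

```bash
python3 -m jog '[[[23,32,0],-7,0],[[23,32,0],-7,0],[[23,32,0],-7,0],[[23,32,0],-7,0],[[23,32,0],-7,0],[[23,32,0],-7,0],[[23,32,0],-7,0],[[23,32,0],-7,0]]'; python3 -m jog '[[[0,0,0],0,0]]'
```

```text
time: 0.9
eef_pos: [0.379, -0.336, 0.2482]
tool_rot: [0.999, 0.05, 0.0, -0.0]
force: [1.0, -0.7, -1.7]
gripper_width: 0.002
grasp_force: 0.0
time: 1.0
eef_pos: [0.382, -0.3323, 0.2484]
tool_rot: [0.998, 0.055, 0.001, -0.001]
force: [0.0, -0.5, -1.6]
gripper_width: -0.0
grasp_force: 0.0
```

```bash
python3 -m jog '[[[26,37,0],0,0],[[26,37,0],0,0],[[26,37,0],0,0],[[26,37,0],0,0],[[26,37,0],0,0],[[26,37,0],0,0],[[26,37,0],0,0],[[26,37,0],0,0]]'; python3 -m jog '[[[2,3,0],0,0],[[0,0,0],0,0],[[0,0,0],0,0],[[0,0,0],0,0]]'
```

```text
time: 1.8
eef_pos: [0.6086, -0.0108, 0.2479]
tool_rot: [0.999, 0.049, -0.0, 0.0]
force: [0.6, -0.5, 0.9]
gripper_width: -0.002
grasp_force: 0.0
time: 2.2
eef_pos: [0.6076, -0.0129, 0.2477]
tool_rot: [0.999, 0.048, -0.001, 0.0]
force: [-0.2, 0.5, 0.1]
gripper_width: -0.0
grasp_force: 0.0
```

```bash
python3 -m jog '[[[3,4.4,0],0,0],[[3,4.4,0],0,0],[[3,4.4,-4],0,0],[[3,4.4,-8],0,0],[[3,4.4,-11.5],0,0],[[3,4.4,-11.5],0,0],[[3,4.4,-11.5],0,0]]'; python3 - <<'E'
from meas import *
for n in("side","top"):
    S=viewer.snapshot(n); print(n); measure(S)
    a=S["img"][100:300,200:440] if n=="side" else S["img"][140:265,245:395]
    cv2.imwrite(f"pics/{n}1.png",cv2.resize(a,(480,400),interpolation=cv2.INTER_CUBIC)[:,:,::-1])
cv2.imwrite("pics/both1.png",np.hstack([cv2.resize(cv2.imread(f"pics/{n}1.png"),(400,400)) for n in("side","top")]))
E
```

```text
time: 2.9
eef_pos: [0.6382, 0.0329, 0.1337]
tool_rot: [0.999, 0.049, -0.0, -0.0]
force: [-0.1, 0.6, 1.7]
gripper_width: 0.004
grasp_force: 0.0
side
knob px [313.7 208.5] 27 cen [ 0.573  -0.0112  0.078 ] circ [ 0.5735 -0.011   0.078 ]
adapter px [297.3 173. ] 142 cen [ 0.6786 -0.1027  0.078 ] circ [ 0.6781 -0.1028  0.078 ]
key px [262.9 349.8] 381 cen [0.4562 0.3047 0.07  ] circ [0.4558 0.3049 0.07  ]
tab px [286.6  73.3] 6597 cen [ 1.0376 -0.5546  0.1   ] circ [ 0.8527 -0.4427  0.1   ]
tab depth mean [0.5894 0.0457] z 0.4962
top
knob none
adapter px [351.5 158.9] 155 cen [ 0.6834 -0.1074  0.078 ] circ [ 0.6826 -0.1077  0.078 ]
key px [199.3 241.3] 111 cen [0.4596 0.3013 0.07  ] circ [0.4592 0.3008 0.07  ]
tab px [309.  157.5] 2958 cen [0.6811 0.0094 0.1   ] circ [ 0.6871 -0.0125  0.1   ]
tab depth mean [0.5572 0.0122] z 0.6074
```

View pics/both1.png

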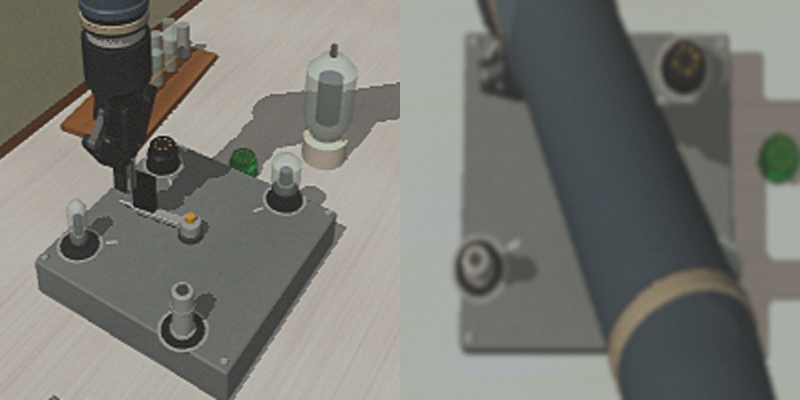

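The side crop shows the shut fingers at (122,180), next to the +y side of the tab at (145,190) and clear of the small tube. Next I lower and approach.

```bash
python3 -m jog '[[[0,0,-2],0,0],[[0,0,-3.3],0,0],[[0,0,-3.3],0,0],[[0,-0.8,-3.3],0,0],[[0,-1.2,-3.3],0,0],[[0,-1.2,-3.3],0,0],[[0,-1.2,-3.3],0,0]]'; python3 -m jog '[[[0,-0.2,0],0,0],[[0,-0.4,0],0,0],[[0,-0.6,0],0,0],[[0,-0.6,0],0,0]]';  python3 - <<'E'
from meas import *
S=viewer.snapshot("side"); a=S["img"][140:260,230:410]
cv2.imwrite("pics/s2.png",cv2.resize(a,None,fx=4,fy=4,interpolation=cv2.INTER_CUBIC)[:,:,::-1])
E
```

```text
time: 3.7
eef_pos: [0.6382, 0.0203, 0.1009]
tool_rot: [0.999, 0.049, 0.0, 0.0]
force: [-0.4, 0.4, -0.5]
gripper_width: -0.004
grasp_force: 0.0
time: 4.1
eef_pos: [0.6378, 0.0142, 0.1003]
tool_rot: [0.999, 0.049, -0.0, 0.0]
force: [-0.2, 0.5, 0.4]
gripper_width: 0.0
grasp_force: 0.0
```

View pics/s2.png

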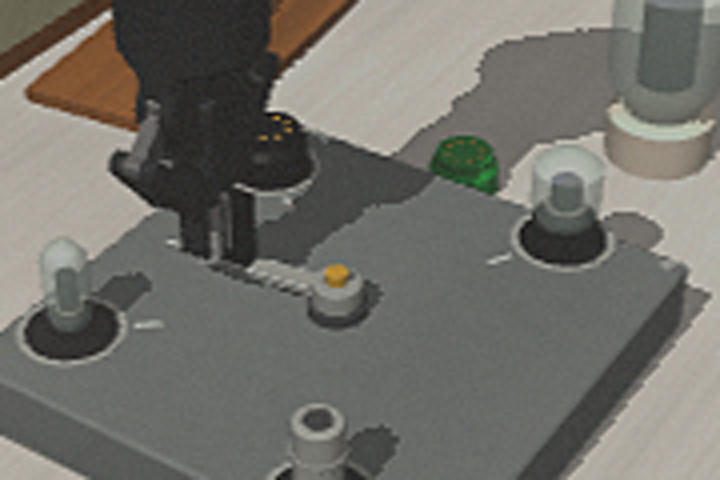

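```bash
for i in 1 2 3; do python3 -m jog '[[[0,-0.1,0],0,0],[[0,-0.2,0],0,0],[[0,-0.2,0],0,0]]' | grep -E "eef|force: \["; done
```

```text
eef_pos: [0.6379, 0.0125, 0.1003]
force: [-0.8, 0.2, 0.7]
eef_pos: [0.6379, 0.0104, 0.1003]
force: [-0.4, -0.1, -0.7]
eef_pos: [0.638, 0.0093, 0.1004]
force: [1.1, 1.9, 0.1]
```

Contact shows as 1.9 N along +y at TCP y≈0.0095. I sweep clockwise about the pivot, turning the tool with the arm.

```bash
python3 -m jog '[[[0.13,-0.37,0],-3.4,0],[[0.24,-0.76,0],-6.9,0],[[0.32,-1.15,0],-10.3,0],[[0.39,-1.54,0],-13.8,0],[[0.43,-1.94,0],-17.2,0],[[0.44,-2.33,0],-20.6,0],[[0.44,-2.33,0],-20.6,0]]'
```

```text
time: 5.75
eef_pos: [0.6427, -0.015, 0.1005]
tool_rot: [0.991, -0.13, 0.001, 0.0]
force: [-0.6, 0.8, -0.2]
gripper_width: -0.002
grasp_force: 0.2
```

```bash
python3 -m jog '[[[-0.01,-0.4,0],-3.4,0],[[-0.04,-0.8,0],-6.9,0],[[-0.1,-1.19,0],-10.3,0],[[-0.18,-1.58,0],-13.8,0],[[-0.28,-1.97,0],-17.2,0],[[-0.28,-1.97,0],-17.2,0],[[-0.28,-1.97,0],-17.2,0]]'; python3 - <<'E'
from meas import *
S=viewer.snapshot("side"); a=S["img"][140:260,230:410]
cv2.imwrite("pics/s3.png",cv2.resize(a,None,fx=4,fy=4,interpolation=cv2.INTER_CUBIC)[:,:,::-1])
E
```

```text
time: 6.45
eef_pos: [0.6393, -0.0344, 0.1003]
tool_rot: [0.961, -0.276, -0.0, 0.0]
force: [0.6, 0.8, -0.1]
gripper_width: -0.003
grasp_force: 0.2
```

View pics/s3.png

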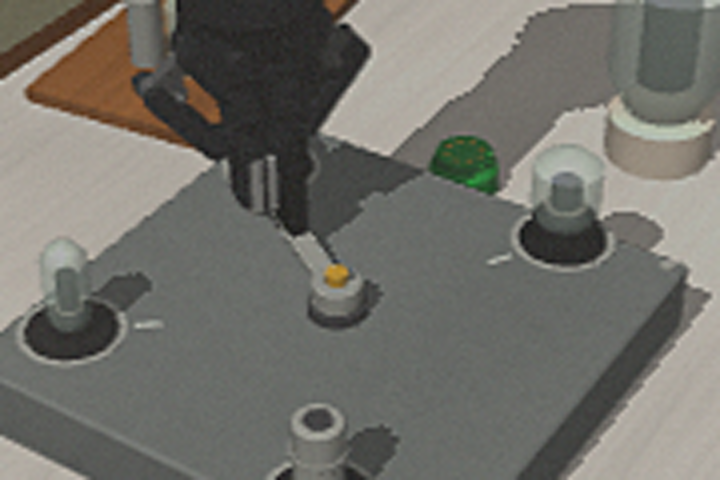

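The arm is swinging with the finger, and the adapter is still standing behind the hand. I push on to about -0.69, back off, rise, and move towards the meter box to clear the view.

```bash
python3 -m jog '[[[-0.13,-0.38,0],-3.4,0],[[-0.28,-0.75,0],-6.9,0],[[-0.28,-0.75,0],-6.9,0],[[-0.28,-0.75,0],-6.9,0]]'; python3 -m jog '[[[0.5,0.6,0],0,0],[[1.0,1.2,0],0,0],[[1,1.2,4],0,0],[[1,1.2,8],0,0],[[1,1.2,11],0,0],[[1,1.2,11],0,0]]'; python3 -m jog '[[[-18,30,0],15,0],[[-18,30,0],15,0],[[-18,30,0],15,0],[[-18,30,0],15,0],[[-18,30,0],15,0],[[-18,30,0],15,0],[[-18,30,0],15,0],[[-18,30,0],15,0]]';  python3 - <<'E'
from meas import *
print(env.read_state()["eef_pos"])
for n in("top","side"):
    S=viewer.snapshot(n); np.savez(n+"4.npz",**S); print(n); measure(S)
    a=S["img"][140:265,245:395] if n=="top" else S["img"][150:275,230:380]
    cv2.imwrite(f"pics/{n}4.png",cv2.resize(a,(400,334),interpolation=cv2.INTER_CUBIC)[:,:,::-1])
cv2.imwrite("pics/both4.png",np.hstack([cv2.imread(f"pics/{n}4.png") for n in("side","top")]))
E
```

```text
time: 6.9
eef_pos: [0.6365, -0.0418, 0.1003]
tool_rot: [0.943, -0.333, -0.0, 0.0]
force: [0.0, 0.7, 0.3]
gripper_width: 0.002
grasp_force: 0.3
time: 7.5
eef_pos: [0.6499, -0.0289, 0.2159]
tool_rot: [0.943, -0.334, 0.005, -0.002]
force: [0.9, 0.1, -0.4]
gripper_width: -0.003
grasp_force: 0.0
time: 8.3
eef_pos: [0.4611, 0.2786, 0.21]
tool_rot: [0.98, -0.201, -0.001, -0.001]
force: [-0.3, -0.0, -0.8]
gripper_width: 0.005
grasp_force: 0.0
[0.46106487 0.27864824 0.20997873]
top
knob px [319.3 196.5] 14 cen [ 0.5782 -0.0179  0.078 ] circ [ 0.5782 -0.0176  0.078 ]
adapter px [351.9 158.9] 155 cen [ 0.6834 -0.1085  0.078 ] circ [ 0.6835 -0.1073  0.078 ]
key px [134.3 211.9] 293 cen [0.5395 0.4779 0.07  ] circ [0.5447 0.4658 0.07  ]
tab px [334.6 176.4] 50 cen [ 0.6285 -0.0589  0.1   ] circ [ 0.6282 -0.0585  0.1   ]
tab depth mean [ 0.627  -0.0585] z 0.1122
side
knob px [313.7 208.5] 27 cen [ 0.573  -0.0112  0.078 ] circ [ 0.5735 -0.011   0.078 ]
adapter px [296.9 172.8] 134 cen [ 0.6798 -0.1026  0.078 ] circ [ 0.6767 -0.0988  0.078 ]
key px [239.4 108. ] 4713 cen [ 1.0383 -0.311   0.07  ] circ [ 1.1283 -0.4604  0.07  ]
tab px [305.3 181.9] 88 cen [ 0.6242 -0.0563  0.1   ] circ [ 0.6247 -0.057   0.1   ]
tab depth mean [ 0.6224 -0.0537] z 0.1094
```

View pics/both4.png

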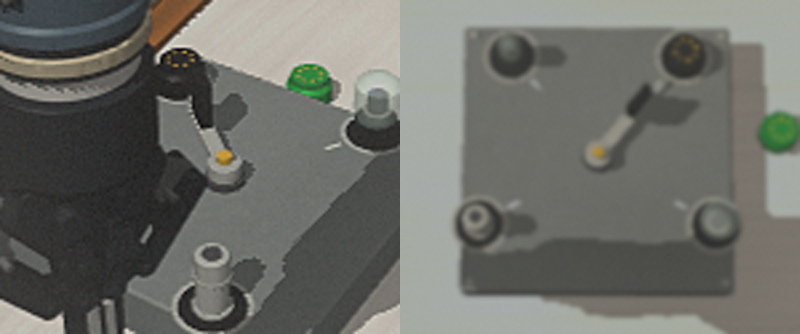

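The picture shows the needle running straight at the black adapter: top crop hub (599,153), needle (665,85), adapter (685,55). All four things still stand. I'll check the angle numerically from the steel arm.

```bash
python3 - <<'E'
from h import *
S=dict(np.load("top4.npz")); 
for z in (.064,):
  C=np.array([[ray(S,(u,v),z)[:2] for u in range(640)] for v in range(140,260)])
P=np.array([.5775,-.0175]); g=S["img"][140:260].max(2).astype(float)
D=C-P; r=np.hypot(*D.transpose(2,0,1)); a=np.arctan2(D[...,1],D[...,0])
for lo,hi in((.02,.047),(.082,.112)):
    m=(r>lo)&(r<hi)&(abs(a+.7)<.4)
    w=np.clip(g[m]-np.percentile(g[m],60),0,None); print(lo,(a[m]*w).sum()/w.sum())
A=ray(S,(351.9,159),.078)[:2]-P; print("adapter",np.arctan2(A[1],A[0]))
p=ray(S,(334.6,176.4),.104)[:2]-P; print("tab",np.arctan2(p[1],p[0]))
E
```

```text
0.02 -0.6335577433733116
0.082 -0.658964284505623
adapter -0.7105219882046907
tab -0.6878678719330371
```

```bash
python3 - <<'E'
from h import *
def proj(S,p):
    c=R.from_quat(S["attitude"]).inv().apply(np.array(p)-S["position"]); q=S["K"]@c; return q[:2]/q[2]
out=[]
for n,P,(x0,y0,w,h),f in(("top",(.578,-.0173),(305,143,65,70),6),("side",(.573,-.0112),(270,155,65,70),6)):
    S=dict(np.load(n+"4.npz")); im=cv2.resize(S["img"][y0:y0+h,x0:x0+w],None,fx=f,fy=f,interpolation=cv2.INTER_CUBIC)[:,:,::-1].copy()
    for th,c in((-.66,(0,0,255)),(-.71,(0,255,0))):
        for r in (range(20,50,6)):
            for rr in (r,r+62):
                q=(proj(S,(P[0]+rr/1e3*np.cos(th),P[1]+rr/1e3*np.sin(th),.066))-[x0,y0]+.5)*f
                cv2.circle(im,tuple(int(v) for v in q),1,c,-1)
    out.append(im)
cv2.imwrite("pics/line.png",np.hstack(out))
E
```

```text
(no output)
```

View pics/line.png

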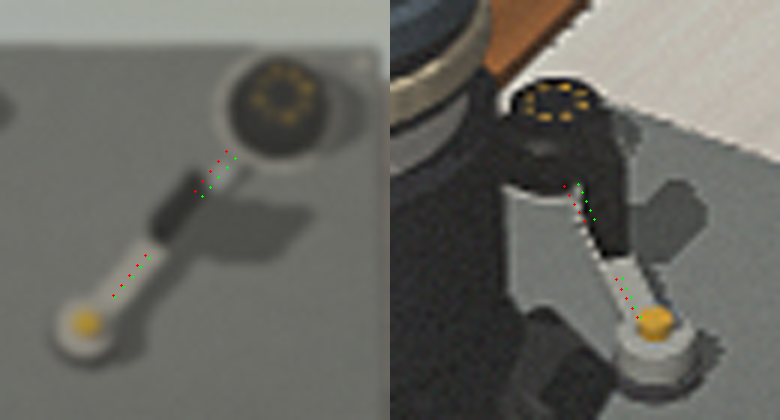

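```bash
python3 - <<'E'
from h import *
from scipy.optimize import least_squares
for n,P in(("side",(.573,-.0112)),("top",(.578,-.0173))):
  for tag in("0","4"):
    S=dict(np.load(n+tag+".npz")); C=cloud(S); hsv=cv2.cvtColor(S["img"],cv2.COLOR_RGB2HSV)
    D=C[...,:2]-P; r=np.hypot(D[...,0],D[...,1]); a=np.arctan2(D[...,1],D[...,0])
    m=(r>.04)&(r<.092)&(abs(a)<1.1)&(C[...,2]>.075)&(C[...,2]<.115)&(hsv[...,2]<70)
    p=C[m]; z=p[:,2]
    t=p[z>np.percentile(z,97)-.004]
    d=t[:,:2]-t[:,:2].mean(0); w,v=np.linalg.eigh(d.T@d); e=v[:,1]*np.sign(v[0,1])
    # robust line fit of whole blob (side: left face is planar)
    f=least_squares(lambda q:(p[:,:2]-P)@[-np.sin(q[0]),np.cos(q[0])]-q[1],[-.7 if tag=="4" else .1,.003],loss="soft_l1",f_scale=.001).x
    q=t[:,:2].mean(0)-P
    print(n,tag,len(p),len(t),"top slice mean",q.round(4),"bearing",np.arctan2(q[1],q[0]).round(3),"pca",np.arctan2(e[1],e[0]).round(3),"face fit",f.round(4))
  A=None
E
```

```text
side 0 218 52 top slice mean [0.0667 0.0042] bearing 0.064 pca 0.119 face fit [ 0.1782 -0.0048]
side 4 124 38 top slice mean [ 0.0518 -0.0457] bearing -0.723 pca -0.723 face fit [-0.5647 -0.0083]
top 0 50 24 top slice mean [0.0624 0.0078] bearing 0.125 pca 0.135 face fit [ 0.1548 -0.0017]
top 4 53 19 top slice mean [ 0.0473 -0.0404] bearing -0.707 pca -0.819 face fit [-7.15e-01 -1.00e-04]
```

The tab's top slice bears -0.72 (side) and -0.71 (top), against -0.71 for the adapter, so the arm is set. Next is the key at about (0.459, 0.302), with its top at z≈0.072.

```bash
python3 -m jog '[[[-0.2,2.3,0],0,0],[[-0.2,2.3,0],0,0],[[-0.2,2.3,-4],0,0],[[-0.2,2.3,-8],0,0],[[-0.2,2.3,-11],0,0],[[-0.2,2.3,-11],0,0],[[-0.2,2.3,-11],0,0],[[-0.2,2.3,-11],0,0]]';  python3 - <<'E'
from meas import *
S=viewer.snapshot("side"); a=S["img"][270:400,180:340]
cv2.imwrite("pics/k.png",cv2.resize(a,None,fx=4,fy=4,interpolation=cv2.INTER_CUBIC)[:,:,::-1])
E
```

```text
time: 9.2
eef_pos: [0.4663, 0.2931, 0.1021]
tool_rot: [0.978, -0.209, 0.001, -0.001]
force: [-0.3, 0.3, 0.3]
gripper_width: -0.001
grasp_force: 0.0
```

View pics/k.png

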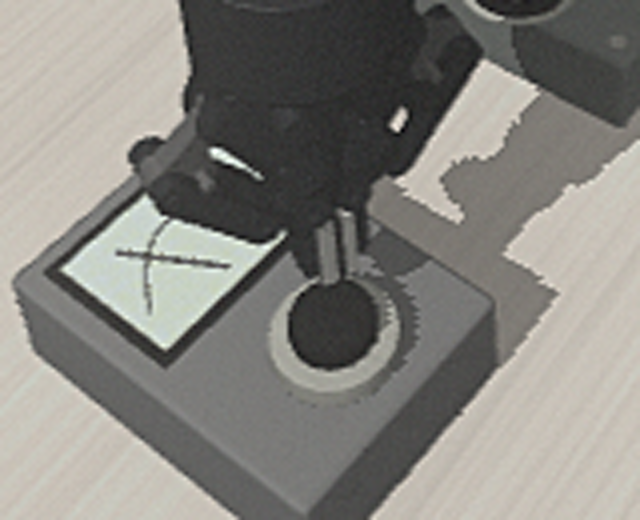

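The fingertips at crop (335,275) hang above the far rim of the key, which is centred at (333,325). I shift -7, +9 mm and then press down in small steps.

```bash
python3 -m jog '[[[-0.7,0.9,0],0,0],[[-0.7,0.9,0],0,0],[[-0.7,0.9,0],0,0],[[-0.7,0.9,-0.4],0,0],[[-0.7,0.9,-0.8],0,0],[[-0.7,0.9,-1.0],0,0],[[-0.7,0.9,-1.0],0,0]]' | grep -E "time|eef|force: \["; for i in 1 2 3; do python3 -m jog '[[[0,0,-0.1],0,0],[[0,0,-0.2],0,0],[[0,0,-0.2],0,0]]' | grep -E "eef|force: \["; done
```

```text
time: 9.95
eef_pos: [0.4575, 0.3017, 0.0897]
force: [0.2, 0.1, -0.1]
eef_pos: [0.4578, 0.3021, 0.0884]
force: [-0.1, -0.8, 1.4]
eef_pos: [0.4578, 0.3021, 0.0864]
force: [0.6, -1.2, 3.9]
eef_pos: [0.4578, 0.3021, 0.0844]
force: [-1.1, -0.9, 4.5]
```

```bash
for i in 1 2 3; do python3 -m jog '[[[0,0,-0.1],0,0],[[0,0,-0.1],0,0],[[0,0,-0.1],0,0]]' | grep -E "eef|force: \["; done
```

```text
eef_pos: [0.4578, 0.3021, 0.0834]
force: [-0.3, -0.2, 4.6]
eef_pos: [0.4578, 0.3022, 0.083]
force: [-1.9, -2.6, 9.9]
eef_pos: [0.4578, 0.3022, 0.0829]
force: [-3.9, -4.0, 15.7]
```

The key has bottomed out: z stopped at 0.083 while the force rose to 15.7 N. I make one last check of the deck, then hand in.

```bash
python3 -m jog '[[[0,0,0],0,0],[[0,0,0],0,0],[[0,0,0],0,0]]' | grep -E "time|eef|force: \["; python3 - <<'E'
from meas import *
o=measure(viewer.snapshot("top"))
print(env.read_state()["force"]); print(env.close_job())
E
```

```text
time: 12.05
eef_pos: [0.4578, 0.3021, 0.0829]
force: [-2.2, -3.3, 15.7]
knob px [319.2 196.5] 13 cen [ 0.5781 -0.0175  0.078 ] circ [ 0.5782 -0.0176  0.078 ]
adapter px [351.9 158.8] 150 cen [ 0.6837 -0.1085  0.078 ] circ [ 0.6832 -0.1086  0.078 ]
key px [155.2 221.4] 757 cen [0.5136 0.4207 0.07  ] circ [0.5161 0.4227 0.07  ]
tab px [334.5 176.6] 52 cen [ 0.628  -0.0584  0.1   ] circ [ 0.6282 -0.0585  0.1   ]
tab depth mean [ 0.6264 -0.058 ] z 0.1124
[-2.82303767 -4.46203919 15.69749228]
the job is handed in; nothing more can be done
None
```

I handed the job in at about 12 s with the selector arm set at the black adapter (about -0.71 rad, good to a few hundredths of a radian) and the test key held fully down at about 16 N; the adapter stayed put in the last check, and I saw nothing else disturbed.

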